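# Seat the humidity probe in the dry box and hook it down

### The job

Take the white-handled humidity probe out of the blue rack and push its rod down into the leaning well of the filament dry box until the probe is fully home, its green collar flat on the mouth of the well. Then swing the orange hook across over the probe's head until it rests in its catch, and let go. Leave the other two tools in the rack and the printed boat where they are.

Things in the scene. Friction and masses are not known exactly. Their poses are not given: they have to be found in the camera images.
- probe: Round humidity probe, 165 mm long, 100 to 160 g, hanging upright in a rack hole. Origin: centre of its green collar's underside; z runs towards the handle. Collar 30 mm diameter, z 0 to 8 mm; white handle 22 mm diameter, z 8 to 65 mm, flat top, green band; steel rod 10 mm diameter, z 0 to -100 mm. Grip the handle firmly (40 N or more) so that it does not slip in the push.
- probe_tip (a point): Tip of the probe's rod, 100 mm below the collar's underside; same axes as the probe. The rod's last 8 mm taper from 10 to 5 mm diameter.
- well: Aluminium well block, 36 mm square, 110 long, on the dry box, leaning 32 degrees from vertical. Origin: centre of its mouth, 160 mm above the table; z out of the mouth along the bore (up and to the robot's left, towards the rack), y level, away from the robot, x up the slope to the right. Bore 12.5 mm wide. A flange 124 (x) x 64 (y) mm surrounds it, top 7 mm below the mouth.
- bore_end (a point): Lowest place the tip can reach, on the bore's axis 104 mm below the mouth; axes of the well. In the bore is an unseen stiff brass plunger that the tip meets 60 to 78 mm down. It slides under about 7 N along the bore (plus rubbing) and stays where left; the probe's weight does not move it. The probe is stopped by its collar on the mouth, 100 mm of rod inside.
- dry_box: Grey box 250 x 150 x 60 mm, with a black vent block to 90 mm height, that carries the well; fixed. Origin on the table straight below the centre of the well's mouth; z up, x to the robot's right along the box's length (give or take 20 degrees). The box runs from x = -50 to +200 mm.
- hook (a joint): Angle of the orange hook about its pivot, rad: 0 is closed, in the catch, against a stop. It starts 1.6 to 1.95 open, its arm out on the well's -y side (towards the robot); open stop 2.2. The axis is parallel to the well's z; opening is anticlockwise looking down on the mouth. Stiff (0.15 N m), stays where it is left.
- hook_pivot (a point): Hook's pivot, at x +50, y 0, z +74 mm in the well's frame, on a steel post 12 mm diameter. The arm is a bar 134 mm long, 14 wide, 8 thick (well z 70 to 78 mm) that turns parallel to the mouth. Closed, it runs to the well's -x across the probe's head, 5 mm above a seated probe; a probe more than 5 mm proud blocks it.
- hook_knob (a point): On the axis of the round orange knob at the hook's free end, 127 mm from the pivot axis. Knob 18 mm diameter, parallel to the well's z, fixed on the arm (it turns with it) from well z = 78 to 108 mm; this point at z = 102 mm. At joint angle q it is at x = 50 - 127 cos q, y = -127 sin q mm in the well's frame. Can be pinched or pushed.
- catch (a point): Where the closed arm rests in the catch: x -34, y 0, z +74 mm in the well's frame (its axes). The catch is a dark steel post 12 (x) x 8 (y) mm centred at y = +15 mm, up to z = 84 mm, with a lip under and a lip over the arm, open to -y.
- rack: Blue rack, fixed, 230 mm long (y), 60 wide (x), foot 80 wide, top plate 120 mm above the table with three holes 13 mm diameter, 80 mm apart along y. Origin: centre of its underside. The tools hang in the holes, collars on the plate.
- scriber: Red-handled tool hanging in the rack, same shape and size as the probe (black collar and band); leave it there. Origin under its collar.
- reamer: Black-handled tool hanging in the rack, same shape and size as the probe (yellow collar and band); leave it there. Origin under its collar.
- boat: Blue printed toy boat, 75 x 36 x 58 mm, standing loose on the table beyond the rack. Leave it. Origin: centre of its underside.
There are look-alikes about, which are no part of the job. Leave any purple look-alike of the probe alone.

How it is judged:
On the way, in this order (a step that is already met when the one before it is completed fails the run):
1. the probe is fully home in the well while the hook is still open (distance between probe and well below 0.004 m and angle between the z axis of probe and the z axis of well, either way round below 0.06 rad and z of probe_tip in the frame of well below -0.09 m and value of joint hook above 0.8 rad), for 0.2 s.
2. the hook is swung into its catch over the probe (value of joint hook below 0.06 rad and distance between probe and well below 0.004 m), for 0.2 s.
At the end, for the whole second after the job is handed in: The probe is at rest in the well, collar centre within 4 mm of the mouth centre, axis within 0.06 rad of the bore, rod inside; the hook is within 0.06 rad of closed; the scriber and reamer are within 20 mm and the boat within 30 mm of where they started (all of step 2 and angle between the z axis of probe and the z axis of well, either way round below 0.06 rad and z of probe_tip in the frame of well below -0.09 m and linear speed of probe below 0.02 m/s and distance of each of scriber, reamer from where it was at the start of the episode below 0.02 m and distance of boat from where it was at the start of the episode below 0.03 m); the robot touches nothing.
It fails at once if another tool or the boat is knocked away (distance of any of scriber, reamer from where it was at the start of the episode above 0.03 m or distance of boat from where it was at the start of the episode above 0.04 m).
It also fails if it takes over 64 s, if anything falls off the work surface, if the arm or the gripper's body presses on something with over 40 N, if the wrist force passes 120 N, or if a joint passes its speed limit or range.

### The arm

A 6-joint arm with a two-finger parallel gripper is mounted at the origin on the work surface. World frame = base frame: x ahead of the robot, y to its left, z up, the work surface at z = 0. Lengths are in m, angles in rad, forces in N, time in s.
With the tool pointing down it reaches from about 0.375 to 0.9 m from the base axis. Payload 3.1 kg.
Tool frame: the origin (TCP) lies between the finger pads; the fingertips stand 19 mm ahead of it and the grasp point (between the pads) is the TCP; z points along the fingers, y is the line along which they close (so a half turn about z gives the same grasp; the last joint's range is limited). The gripper opens to 87 mm and grips with 3 to 60 N. Pads are 19 mm wide; open, the fingers measure 117 mm over their backs; the gripper's body (75 mm by 190 mm) begins 51 mm behind the grasp point.
Start: joints at [-0.178, 0.527, 1.433, -0, 1.181, -0.178], TCP at [0.625, 0, 0.242] pointing down, gripper open.
Joint ranges: [-3.08, 3.08], [-0.75, 2.2], [0.22, 2.44], [-1.43, 4.57], [0, 2.65], [-2.85, 2.85]. Speed limits (rad/s): [2.79, 2.79, 3.14, 3.14, 3.14, 3.14].

### API

Orientations are given as a unit quaternion [x, y, z, w].
In Python, from rig import telemetry, viewer, hand_in gives the robot as it stands. The module is installed in compiled form; this text tells all that it offers.
- The arm moves only by the shell command python3 -m creep 'ROWS' [FORCE]. ROWS is JSON, a list of rows, each an object with "translation": the shift along the tool's x, y, z in mm, a list of three; "roll": the turn about the tool's z in degrees; "gripper": the finger opening in mm, from 0 to 87. In form: [{"translation": [tx, ty, tz], "roll": roll, "gripper": gripper}, ...]. A call has 1 to 5 rows; each row is the pose to reach, as a shift and turn from the pose commanded when the call began, along the tool's axes at that moment; what a row does not reach only later rows make up. A row lasts 1/12 s, in which the tool goes at most 41.7 mm and 7.16 degrees, less where a joint would pass 70% of its speed; a pose out of reach is approached as far as the arm can. A call with a gripper value outside its range is refused whole. The fingers move at their own pace and stop on an object; FORCE is the grip in N (left out, the last holds). Time passes only in rows, so rows that repeat a pose let the fingers close. It gives the time, the measured TCP pose, the force, the opening and the grip force at its end, in the units of the state.
- telemetry.get_obs(): the state, without advancing time (a new reading comes with each control period).
- viewer.camera(name): name is "scene" or "side" or "wrist"; returns the picture (420x560x3 uint8, blue, green, red); there is no depth.
- viewer.camera_info(name): a dict with "intrinsics" (3x3 intrinsics, pixels), "rvec" (rotation vector, rad) and "tvec" (3), from world to camera coordinates, as OpenCV has them; the wrist camera has in their place "hand_eye" (4x4, takes a point from camera to tool coordinates, whose origin is the TCP and whose axes are the flange's). Camera axes: x right, y down, z forward; pixel columns grow to the right and rows downward; lengths in m; the calibration is good to about 2 mm. A picture is of the moment at which its call begins: read the wrist's pose just before it. camera_info takes no time and is no camera call.
- hand_in(): hands the job in; it is judged then, once.
Trained networks look in the newest picture that a camera, given by its name, has taken for a name from the list of things; names that differ only in an ending like _2 or _b are one class to them, and where a whole thing is asked for, a point or a joint stands for the part that bears it (a point fixed in the world has none). Each returns a list of dicts, best first, with "p" (0 to 1); they miss things now and then, are a little off and sometimes report something else, mostly with a low value. They report only what shows in the picture. A call takes as long as a camera call. They do not tell look-alikes from the thing itself.
- viewer.recognise(camera, thing): "bbox" ([left, top, width, height] in pixels, round what is visible of it).
The state is a dict: "time": time; "q": joint angles; "joint_velocities": joint speeds; "joint_torque": joint torques, N m; "position": TCP position; "tool_rot": TCP orientation; "ft_force": force on the tool from outside, world axes, zero at the start; "moment": the same for the moment, N m; "grip_width": finger opening in m; "grip_force": force on a finger pad.
Only numpy, scipy, OpenCV 4.12 (cv2) and the standard library are available. Lean on these libraries where they do the work, as an engineer would, in place of code of your own. Each camera call takes 0.05 s, during which the arm holds its last target. There are 200 camera calls.

## Working session

There is one attempt and no reset: what is moved stays moved. The work goes in short steps, Python scripts to look and compute and a shell command to move; the robot and the scene stay as the last step left them, time stands still between calls to the robot, and variables do not carry over. Pictures are saved under pics/ and viewed, at most 10 in all, crops included, and the job is handed in when it is done.

```bash
mkdir -p pics
cat > h.py <<'E'
import numpy as np, cv2
from scipy.spatial.transform import Rotation as R
from rig import telemetry, viewer, hand_in
def cam(name):
    i=viewer.camera_info(name); K=np.array(i["intrinsics"],float)
    if "hand_eye" in i:
        o=telemetry.get_obs(); T=np.eye(4); T[:3,:3]=R.from_quat(o["tool_rot"]).as_matrix(); T[:3,3]=o["position"]
        C=np.linalg.inv(T@np.array(i["hand_eye"]))
    else:
        C=np.eye(4); C[:3,:3]=cv2.Rodrigues(np.array(i["rvec"],float))[0]; C[:3,3]=np.ravel(i["tvec"])
    return K,C
def proj(P,KC):
    K,C=KC; X=np.atleast_2d(P)@C[:3,:3].T+C[:3,3]; x=X@K.T; return x[:,:2]/x[:,2:]
def tri(uvs,KCs):
    P=[K@C[:3] for K,C in KCs]
    A=np.vstack([np.outer([u,v],p[2])-p[:2] for (u,v),p in zip(uvs,P)])
    X=np.linalg.svd(A)[2][-1]; X=X[:3]/X[3]
    return X,[np.round(proj(X,k)[0]-u,1) for u,k in zip(uvs,KCs)]
E
python3 - <<'E'
from h import *
a=viewer.camera("scene");b=viewer.camera("side")
cv2.imwrite("pics/scene0.png",a);cv2.imwrite("pics/side0.png",b)
for n in ("scene","side"):
    for t in ("probe","well","hook_knob","rack","scriber","reamer","dry_box","boat","hook"):
        print(n,t,[(np.round(r["bbox"]).astype(int).tolist(),round(r["p"],2)) for r in viewer.recognise(n,t)])
for n in ("scene","side"):
    K,C=cam(n);print(n,"cam pos",(-C[:3,:3].T@C[:3,3]).round(3))
E
```

```text
scene probe [([355, 174, 14, 47], 0.96), ([356, 237, 16, 42], 0.7)]
scene well [([158, 150, 54, 87], 0.6), ([356, 237, 16, 44], 0.26)]
scene hook_knob [([185, 146, 21, 40], 0.85)]
scene rack [([302, 226, 121, 95], 0.8)]
scene scriber [([319, 223, 13, 41], 0.94), ([355, 233, 16, 47], 0.68)]
scene reamer [([391, 255, 23, 42], 0.82), ([108, 150, 132, 128], 0.65)]
scene dry_box [([110, 152, 129, 127], 0.84)]
scene boat [([254, 355, 32, 45], 0.89)]
scene hook [([179, 148, 26, 35], 0.69)]
side probe [([185, 204, 19, 53], 0.95), ([246, 164, 14, 30], 0.82)]
side well [([268, 233, 106, 116], 0.84)]
side hook_knob [([268, 250, 84, 36], 0.92)]
side rack [([227, 156, 60, 108], 0.83)]
side scriber [([257, 187, 16, 31], 0.58)]
side reamer [([238, 140, 9, 28], 0.61)]
side dry_box [([266, 238, 154, 182], 0.98)]
side boat [([347, 203, 34, 18], 0.69)]
side hook [([272, 253, 79, 29], 0.57)]
scene cam pos [1.014 0.388 1.01 ]
side cam pos [ 0.438 -0.636  0.983]
```

View pics/scene0.png

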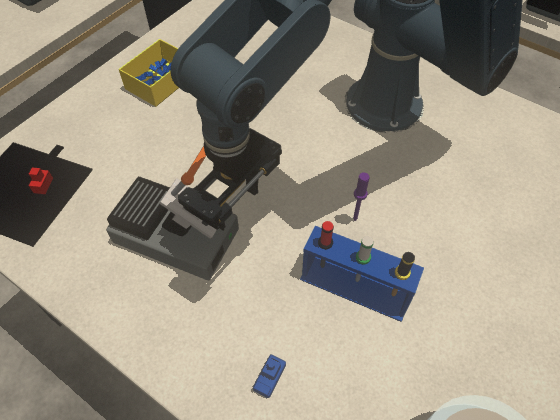

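View pics/side0.png

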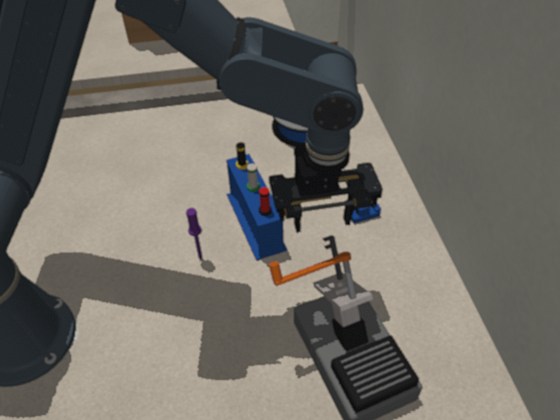

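Scene: white/green tool at (364,250) is the middle one in the blue rack, red scriber at (326,235), black/yellow reamer at (405,265). The purple look-alike stands outside the rack at (361,190). In the side view they are white (252,178), red (264,200), black (241,155) and purple (193,230). The white one fits the description, so I'll confirm it in an enlarged crop.

Run:
```python
from h import *
a=viewer.camera("scene")[205:305,300:430];b=viewer.camera("side")[130:230,215:305]
A=cv2.resize(a,None,fx=3.4,fy=5.5,interpolation=cv2.INTER_CUBIC);B=cv2.resize(b,None,fx=3.8,fy=5.5,interpolation=cv2.INTER_CUBIC)
print(A.shape,B.shape)
cv2.imwrite("pics/crop1.png",np.hstack([A,B]))
```

```text
(550, 442, 3) (550, 342, 3)
```

View pics/crop1.png

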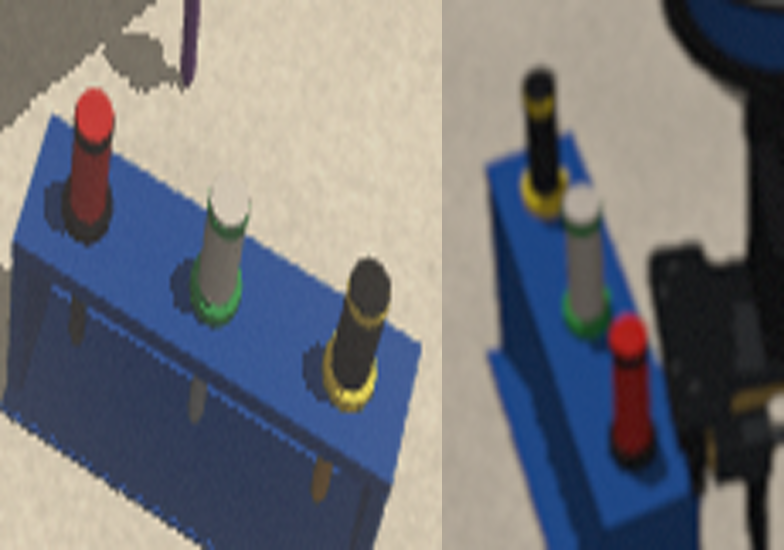

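Confirmed: the middle tool has a white handle with a green collar and band. Its top is at scene (367.6,241.9) and side (252.1,166.9).

Run:
```python
from h import *
k=[cam("scene"),cam("side")]
for n,u,v in [("white top",(367.6,241.9),(252.1,166.9)),("white collar",(363.5,259.2),(253.2,187.8)),("red top",(327.6,225.7),(264.2,190.9)),("black top",(408.8,256.3),(240.8,144.5)),("purple top",(362.5,176),(192,211))]:
    X,e=tri([u,v],k);print(n,X.round(4),e)
o=telemetry.get_obs();print(R.from_quat(o["tool_rot"]).as_matrix().round(3),o["time"])
print(viewer.camera_info("wrist")["hand_eye"])
```

```text
white top [0.5209 0.2281 0.1817] [array([-0.2,  0.1]), array([-0.2, -0.1])]
white collar [0.5201 0.2289 0.1151] [array([-0.2,  0.1]), array([-0.1, -0.1])]
red top [0.5352 0.1482 0.1825] [array([-0.2,  0.2]), array([-0.2, -0.1])]
black top [0.5055 0.3052 0.185 ] [array([-0.4,  0.3]), array([-0.3, -0.2])]
purple top [0.3795 0.1352 0.1656] [array([ 0., -0.]), array([0., 0.])]
[[ 0.  1. -0.]
 [ 1. -0.  0.]
 [ 0. -0. -1.]] 1.1
[[-6.27156665e-04 -9.59227031e-01 -2.82636004e-01  7.86169753e-02]
 [ 9.99999794e-01 -6.40125110e-04 -4.64598544e-05  8.05192195e-04]
 [-1.36356855e-04 -2.82635975e-01  9.59227234e-01 -1.43447920e-01]
 [ 0.00000000e+00  0.00000000e+00  0.00000000e+00  1.00000000e+00]]
```

```bash
python3 -m creep '[{"translation":[0,0,-40],"roll":0,"gripper":87},{"translation":[20,-20,-60],"roll":0,"gripper":87},{"translation":[60,-40,-60],"roll":0,"gripper":87},{"translation":[95,-60,-60],"roll":0,"gripper":87},{"translation":[130,-75,-60],"roll":0,"gripper":87}]'
python3 -m creep '[{"translation":[35,-15,0],"roll":0,"gripper":87},{"translation":[50,-29,0],"roll":0,"gripper":87},{"translation":[50,-29,0],"roll":0,"gripper":87},{"translation":[50,-29,0],"roll":0,"gripper":87}]'
python3 - <<'E'
from h import *
k=cam("wrist");w=viewer.camera("wrist");s=viewer.camera("scene");d=viewer.camera("side")
for n,i in (("wrist",w),("scene",s),("side",d)): cv2.imwrite(f"pics/{n}1.png",i)
print(telemetry.get_obs()["position"])
np.savez("w1.npz",K=k[0],C=k[1])
for n,t in [("wrist","probe"),("wrist","scriber"),("scene","well"),("side","well"),("scene","hook_knob"),("side","hook_knob"),("scene","hook"),("side","hook"),("scene","catch"),("side","catch")]:
    print(n,t,[(np.round(r["bbox"]).astype(int).tolist(),round(r["p"],2)) for r in viewer.recognise(n,t)])
x=lambda i,r,f:cv2.resize(i[r[1]:r[1]+r[3],r[0]:r[0]+r[2]],None,fx=f,fy=f,interpolation=cv2.INTER_CUBIC)
cv2.imwrite("pics/crop2.png",np.hstack([x(s,(95,130,160,165),2.5),x(d,(245,225,160,165),2.5)]))
E
```

```text
time: 1.52
position: [0.5487, 0.1309, 0.3022]
tool_rot: [0.708, 0.707, 0.0, 0.0]
ft_force: [0.2, -0.0, -0.3]
grip_width: 0.0868
grip_force: 0.0
time: 1.85
position: [0.5204, 0.1809, 0.3018]
tool_rot: [0.706, 0.708, 0.0, 0.0]
ft_force: [0.2, -0.3, 0.1]
grip_width: 0.0869
grip_force: 0.0
[0.52193584 0.17914192 0.30163471]
wrist probe [([267, 130, 36, 42], 0.69), ([127, 221, 34, 79], 0.67)]
wrist scriber [([284, 216, 35, 58], 0.55)]
scene well [([158, 122, 67, 118], 0.81)]
side well [([268, 235, 101, 117], 0.94), ([248, 163, 9, 28], 0.36)]
scene hook_knob [([181, 119, 44, 66], 0.83)]
side hook_knob [([269, 253, 84, 33], 0.63)]
scene hook [([178, 120, 49, 61], 0.97)]
side hook [([271, 254, 79, 31], 0.89), ([270, 238, 101, 114], 0.55)]
scene catch [([160, 118, 69, 118], 0.62), ([390, 255, 23, 39], 0.38)]
side catch [([266, 237, 107, 113], 0.62)]
```

View pics/crop2.png

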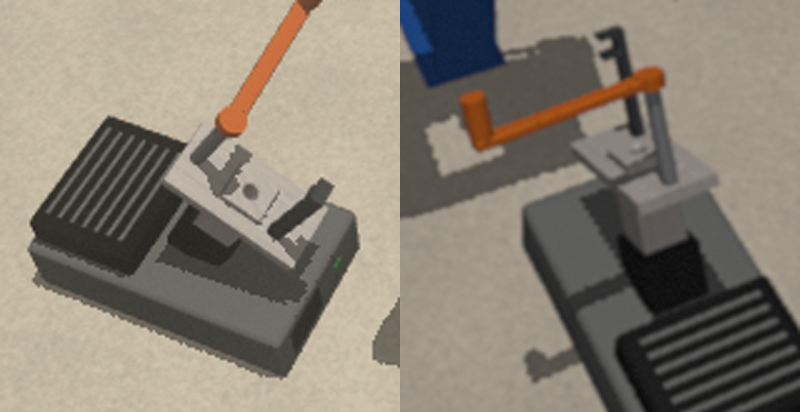

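View pics/wrist1.png

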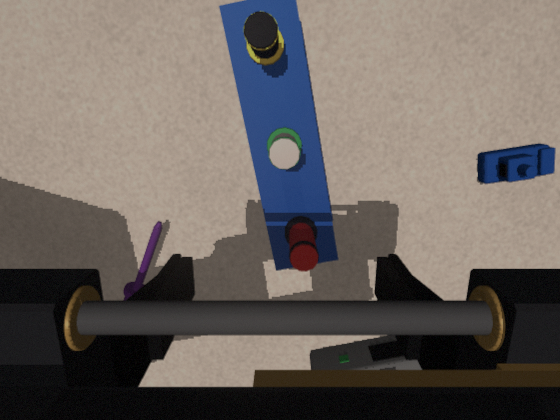

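The well mouth shows at scene (195.4,206.4) and side (340,284). The hook pivot top is at scene (187.8,178.4) and side (345,255), and the knob top at side (274.6,263). The wrist view shows the white probe top at (284,154), red (304,255), black (262,30). Next: triangulate and fit the well pose.

```bash
cat > well.py <<'E'
from h import *
from scipy.optimize import least_squares
S=lambda x,y:(95+x/2.5,130+y/2.5)
D=lambda x,y:(245+(x-400)/2.5,225+y/2.5)
def frame(x,y,psi,z=.16):
    a=np.radians(32); b=R.from_euler("z",psi).as_matrix()@np.array([[0,1,0],[-1,0,0],[0,0,1]]).T  # box x = -world y, y = world x
    b=R.from_euler("z",psi).as_matrix()@np.array([[0,1,0],[-1,0,0],[0,0,1.]])
    W=b@np.column_stack([[np.cos(a),0,np.sin(a)],[0,1,0],[-np.sin(a),0,np.cos(a)]])
    return W,np.array([x,y,z])
E
python3 - <<'E'
from well import *
ks,kd=cam("scene"),cam("side");d=np.load("w1.npz");kw=(d["K"],d["C"])
X,e=tri([(367.6,241.9),(252.1,166.9),(284,154)],[ks,kd,kw]);print("white top",X.round(4),e)
for n,u,v in [("mouth",S(251,191),D(638,147)),("pivot",S(232,121),D(651,76)),("catch",S(322,185),D(613,36))]:
    print(n,*[np.round(t,4) for t in tri([u,v],[ks,kd])])
obs=[(ks,S(251,191),(0,0,0)),(kd,D(638,147),(0,0,0)),(ks,S(232,121),(50,0,78)),(kd,D(651,76),(50,0,78)),
(ks,S(163,180),(62,32,-7)),(ks,S(203,121),(62,-32,-7)),(ks,S(296,263),(-62,32,-7)),(kd,D(571,143),(-62,-32,-7)),(kd,D(718,178),(62,32,-7)),(kd,D(474,95),None)]
def kn(q,z): return (50-127*np.cos(q),-127*np.sin(q),z)
def res(p):
    W,o=frame(p[0],p[1],p[2],p[4]);r=[]
    for k,u,m in obs:
        m=kn(p[3],108) if m is None else m
        r.append(proj(W@np.array(m)/1000+o,k)[0]-u)
    return np.ravel(r)
s=least_squares(res,[.6,-.05,0,1.75,.16],loss="soft_l1");print(s.x.round(4),res(s.x).reshape(-1,2).round(1).tolist())
np.save("well.npy",s.x)
W,o=frame(*s.x[:3],s.x[4]);print(W.round(3));print("knob",W@np.array(kn(s.x[3],102))/1000+o)
E
```

```text
white top [0.5209 0.2277 0.182 ] [array([-0.4, -0. ]), array([-0.1, -0.1]), array([-0.1, -1.2])]
mouth [ 0.6388 -0.0979  0.16  ] [[-0.1  0. ]
 [-0.1 -0. ]]
pivot [ 0.6401 -0.1003  0.25  ] [[-0.6  0.3]
 [-0.7 -0.2]]
catch [ 0.6301 -0.0296  0.2128] [[-1.9  0.9]
 [-1.9 -0.7]]
[ 0.6391 -0.0987  0.2196  1.615   0.1584] [[-0.4, 0.4], [0.1, 0.7], [-0.2, -0.1], [-1.1, -0.8], [-0.4, -0.1], [0.1, -0.2], [-2.0, 2.4], [-0.4, 0.0], [-0.3, -2.1], [-0.4, 0.5]]
[[ 0.185  0.976 -0.115]
 [-0.828  0.218  0.517]
 [ 0.53   0.     0.848]]
knob [ 0.51381931 -0.1195908   0.27439675]
```

The fits agree: probe top (0.521,0.228,0.182, expected 0.185), mouth (0.639,-0.098,0.160), box yaw 12.6°, hook 1.615 rad. The tool can only point down, so after lifting I'll tilt the probe between the pads, pivoting on the rack hole, until it matches the 32° lean. First: align above the probe.

```bash
cat > rel.py <<'E'
from h import *
import sys
o=telemetry.get_obs();t=np.array(eval(sys.argv[1]))
M=R.from_quat(o["tool_rot"]).as_matrix()
print("pos",np.round(o["position"],4),"shift",((t-o["position"])@M*1000).round(1),"yaw",np.degrees(np.arctan2(M[1,0],M[0,0])).round(1),"t",round(o["time"],2),"F",np.round(o["ft_force"],1),"w",round(o["grip_width"],4))
E
python3 -m creep '[{"translation":[30,0,20],"roll":-7,"gripper":87},{"translation":[49,-1,40],"roll":-12.6,"gripper":87},{"translation":[49,-1,40],"roll":-12.6,"gripper":87},{"translation":[49,-1,40],"roll":-12.6,"gripper":87}]'
python3 rel.py '[0.5209,0.2277,0.180]'
python3 - <<'E'
from h import *
k=cam("wrist");w=viewer.camera("wrist");cv2.imwrite("pics/w2.png",w)
hsv=cv2.cvtColor(w,cv2.COLOR_BGR2HSV);m=((hsv[...,1]<40)&(hsv[...,2]>150)).astype(np.uint8)
n,l,s,c=cv2.connectedComponentsWithStats(m)
p=proj([[0.5209,0.2277,0.185],[0.5209,0.2277,0.128]],k);print("expected px",p.round(1))
print([(s[i].tolist(),c[i].round(1).tolist()) for i in range(1,n) if s[i][4]>150][:8])
print([(r["bbox"],r["p"]) for r in viewer.recognise("wrist","probe")])
E
```

```text
time: 2.83
position: [0.519, 0.2294, 0.2605]
tool_rot: [0.625, 0.781, -0.001, -0.001]
ft_force: [1.0, 0.1, 0.3]
grip_width: 0.0868
grip_force: 0.0
pos [0.519  0.2294 0.2605] shift [-2.1  1.7 80.5] yaw 102.6 t 2.83 F [1.  0.1 0.3] w 0.0868
expected px [[285.3 239.6]
 [285.3 214.1]]
[([404, 66, 24, 20, 196], [415.9, 76.0]), ([238, 126, 10, 59, 177], [244.0, 162.0]), ([272, 224, 27, 10, 167], [285.1, 229.1])]
[([104.5, 244.6, 32.5, 53.5], 0.65), ([266.8, 194.3, 38.5, 62.0], 0.63)]
```

```bash
python3 -m creep '[{"translation":[-2,1.5,20],"roll":0,"gripper":87},{"translation":[-2,1.5,50],"roll":0,"gripper":87},{"translation":[-2,1.5,80],"roll":0,"gripper":70},{"translation":[-2,1.5,80],"roll":0,"gripper":50},{"translation":[-2,1.5,80],"roll":0,"gripper":35}]' 30
python3 -m creep '[{"translation":[0,0,0],"roll":0,"gripper":10},{"translation":[0,0,0],"roll":0,"gripper":10},{"translation":[0,0,0],"roll":0,"gripper":10},{"translation":[0,0,0],"roll":0,"gripper":10},{"translation":[0,0,0],"roll":0,"gripper":10}]' 30
python3 rel.py '[0.5209,0.2277,0.180]'
```

```text
time: 3.35
position: [0.5217, 0.2265, 0.1815]
tool_rot: [0.626, 0.78, -0.001, -0.001]
ft_force: [0.8, 0.1, 0.5]
grip_width: 0.0741
grip_force: 0.0
time: 3.77
position: [0.5224, 0.2275, 0.1826]
tool_rot: [0.625, 0.78, 0.001, 0.001]
ft_force: [-0.3, -0.0, -0.6]
grip_width: 0.0415
grip_force: 0.0
pos [0.5224 0.2275 0.1826] shift [ 0.5 -1.4  2.6] yaw 102.6 t 3.77 F [-0.3 -0.  -0.6] w 0.0415
```

```bash
python3 -m creep '[{"translation":[0,-1,2],"roll":0,"gripper":10},{"translation":[0,-1,2],"roll":0,"gripper":10},{"translation":[0,-1,2],"roll":0,"gripper":10},{"translation":[0,-1,2],"roll":0,"gripper":10},{"translation":[0,-1,2],"roll":0,"gripper":10}]' 30
python3 -m creep '[{"translation":[0,0,-15],"roll":0,"gripper":10},{"translation":[0,0,-40],"roll":0,"gripper":10},{"translation":[0,0,-65],"roll":0,"gripper":10},{"translation":[0,0,-80],"roll":0,"gripper":10},{"translation":[0,0,-80],"roll":0,"gripper":10}]' 30
python3 rel.py '[0.5209,0.2277,0.270]'
```

```text
time: 4.18
position: [0.5206, 0.2272, 0.1794]
tool_rot: [0.625, 0.78, -0.0, -0.0]
ft_force: [-0.5, -0.8, -0.5]
grip_width: 0.0216
grip_force: 30.0
time: 4.6
position: [0.5223, 0.2276, 0.2628]
tool_rot: [0.625, 0.78, 0.002, 0.002]
ft_force: [-1.5, 0.5, -0.3]
grip_width: 0.0213
grip_force: 30.0
pos [0.5223 0.2276 0.2628] shift [ 0.4 -1.3 -7.3] yaw 102.6 t 4.6 F [-1.5  0.5 -0.3] w 0.0213
```

```bash
python3 -m creep '[{"translation":[0,-1,-6],"roll":0,"gripper":10},{"translation":[8,-1,-6],"roll":0,"gripper":10},{"translation":[16,-1,-5],"roll":0,"gripper":10},{"translation":[24,-1,-4],"roll":0,"gripper":10},{"translation":[32,-1,-3],"roll":0,"gripper":10}]' 30
python3 - <<'E'
from h import *
s=viewer.camera("scene")[90:300,290:450];d=viewer.camera("side")[60:270,180:340]
cv2.imwrite("pics/t1.png",np.hstack([cv2.resize(i,None,fx=2.5,fy=2.5,interpolation=cv2.INTER_CUBIC) for i in (s,d)]))
E
python3 rel.py '[0.5209,0.2277,0.270]'
```

```text
time: 5.02
position: [0.5125, 0.2587, 0.2615]
tool_rot: [0.625, 0.781, -0.001, -0.0]
ft_force: [0.7, -2.8, -1.6]
grip_width: 0.0209
grip_force: 30.0
pos [0.5121 0.2595 0.2614] shift [-32.9   1.5  -8.6] yaw 102.7 t 5.12 F [ 0.8 -1.8 -1.8] w 0.0211
```

View pics/t1.png

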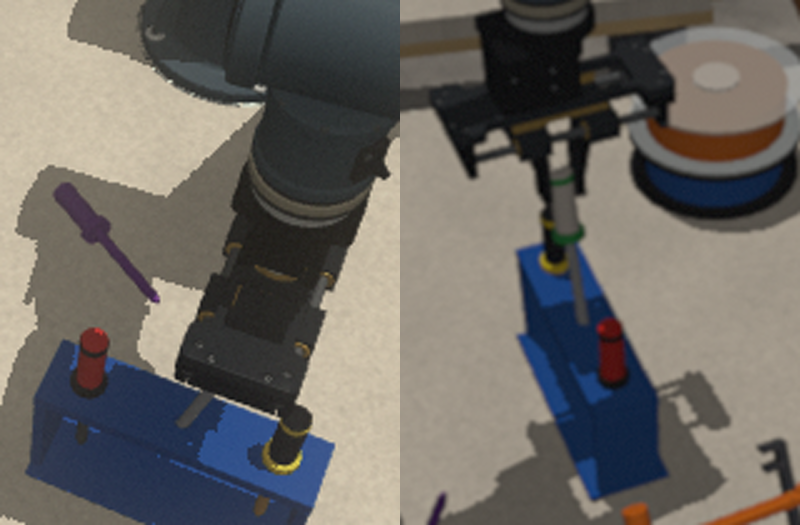

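```bash
python3 -m creep '[{"translation":[12,1,0],"roll":0,"gripper":10},{"translation":[24,1,2],"roll":0,"gripper":10},{"translation":[36,1,7],"roll":0,"gripper":10},{"translation":[48,1,14],"roll":0,"gripper":10},{"translation":[49,1,14],"roll":0,"gripper":10}]' 30
python3 rel.py '[0.5209,0.2277,0.270]'
```

```text
time: 5.53
position: [0.5019, 0.3086, 0.2471]
tool_rot: [0.624, 0.781, -0.0, -0.001]
ft_force: [0.3, -1.9, -0.8]
grip_width: 0.0212
grip_force: 30.0
pos [0.5019 0.3086 0.2471] shift [-83.1   0.7 -23. ] yaw 102.7 t 5.53 F [ 0.3 -1.9 -0.8] w 0.0212
```

```bash
python3 -m creep '[{"translation":[6,0,-10],"roll":0,"gripper":10},{"translation":[16,0,-26],"roll":0,"gripper":10},{"translation":[20,0,-55],"roll":0,"gripper":10},{"translation":[20,0,-90],"roll":0,"gripper":10},{"translation":[20,0,-110],"roll":0,"gripper":10}]' 55
python3 rel.py '[0.612,0.02,0.355]'
python3 - <<'E'
from h import *
for n in ("scene","side"):
    viewer.camera(n);print(n,[(np.round(r["bbox"]).tolist(),round(r["p"],2)) for r in viewer.recognise(n,"probe")])
cv2.imwrite("pics/t2.png",np.hstack([cv2.resize(viewer.camera("scene")[50:300,300:560],(400,385),interpolation=cv2.INTER_CUBIC),cv2.resize(viewer.camera("side")[0:250,130:390],(400,385),interpolation=cv2.INTER_CUBIC)]))
E
```

```text
time: 5.95
position: [0.4996, 0.3275, 0.363]
tool_rot: [0.625, 0.781, 0.003, 0.001]
ft_force: [1.0, 0.7, 0.1]
grip_width: 0.0207
grip_force: 55.0
pos [0.4996 0.3275 0.363 ] shift [-324.7   42.5    7.2] yaw 102.6 t 5.95 F [1.  0.7 0.1] w 0.0207
scene [([312.0, 163.0, 38.0, 46.0], 0.89), ([382.0, 207.0, 38.0, 29.0], 0.85)]
side [([168.0, 255.0, 27.0, 67.0], 0.73), ([229.0, 72.0, 22.0, 74.0], 0.64)]
```

```bash
python3 -m creep '[{"translation":[-35,5,0],"roll":0,"gripper":10},{"translation":[-75,10,0],"roll":0,"gripper":10},{"translation":[-115,15,0],"roll":0,"gripper":10},{"translation":[-155,20,0],"roll":0,"gripper":10},{"translation":[-195,26,0],"roll":0,"gripper":10}]' 55
python3 -m creep '[{"translation":[-40,5,0],"roll":0,"gripper":10},{"translation":[-80,10,0],"roll":0,"gripper":10},{"translation":[-110,15,0],"roll":0,"gripper":10},{"translation":[-130,16,0],"roll":0,"gripper":10},{"translation":[-130,16,0],"roll":0,"gripper":10}]' 55
python3 rel.py '[0.612,0.02,0.355]'
python3 - <<'E'
from h import *
for n in ("scene","side"):
    viewer.camera(n);print(n,[(np.round(r["bbox"]).tolist(),round(r["p"],2)) for r in viewer.recognise(n,"probe")])
s=viewer.camera("scene")[60:260,130:290];d=viewer.camera("side")[130:330,240:400]
cv2.imwrite("pics/t3.png",np.hstack([cv2.resize(i,None,fx=2.5,fy=2.5,interpolation=cv2.INTER_CUBIC) for i in (s,d)]))
print("purple",tri([(331,186),(181.5,288.5)],[cam("scene"),cam("side")]))
E
```

```text
time: 6.67
position: [0.5659, 0.1396, 0.3564]
tool_rot: [0.625, 0.781, -0.001, -0.002]
ft_force: [0.5, 0.2, -1.4]
grip_width: 0.0208
grip_force: 55.0
time: 7.08
position: [0.6114, 0.0131, 0.3559]
tool_rot: [0.627, 0.779, -0.002, -0.001]
ft_force: [-0.4, 0.7, -2.1]
grip_width: 0.0209
grip_force: 55.0
pos [0.6114 0.0131 0.3559] shift [6.6 2.1 0.9] yaw 102.3 t 7.08 F [-0.4  0.7 -2.1] w 0.0209
scene [([205.0, 164.0, 40.0, 33.0], 0.41), ([183.0, 169.0, 11.0, 16.0], 0.29)]
side [([314.0, 163.0, 20.0, 88.0], 0.76), ([168.0, 254.0, 31.0, 69.0], 0.64)]
purple (array([0.33400114, 0.04617871, 0.01695839]), [array([ 1.5, -1. ]), array([1.7, 0.9])])
```

View pics/t3.png

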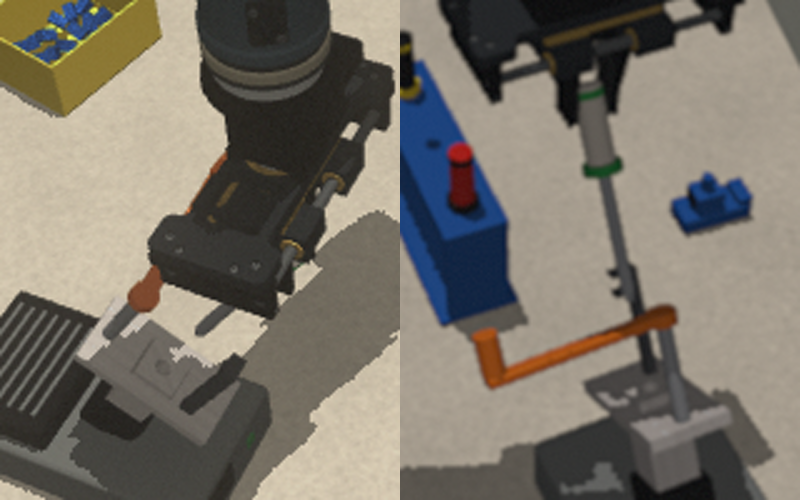

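Run:
```python
from well import *
o=telemetry.get_obs();M=R.from_quat(o["tool_rot"]).as_matrix();G=np.array(o["position"])
ks,kd=cam("scene"),cam("side")
def pts(th,g):
    a=M@np.array([np.sin(th),0,-np.cos(th)]);return G+a*(-(100+g)/1000),G-a*g/1000,a
f=lambda p:np.r_[proj(pts(*p)[0],ks)[0]-(210,191.2),proj(pts(*p)[1],kd)[0]-(321.2,198.8)]
s=least_squares(f,[.55,60]);print(np.degrees(s.x[0]),s.x[1],f(s.x))
for th in (26,29,32,35):
    t,c,a=pts(np.radians(th),59.5);
    crop=lambda p,x0,y0,ox:((p-(x0,y0))*2.5+(ox,0)).round(0)
    print(th,crop(proj(t,ks)[0],130,60,0),crop(proj(t,kd)[0],240,130,400),crop(proj(c,kd)[0],240,130,400))
p=np.load("well.npy");W,oo=frame(*p[:3],.16)
t,c,a=pts(s.x[0],s.x[1]);print("tip in well",(W.T@(t-oo)*1000).round(1),"axis in well",(W.T@a).round(3))
```

```text
31.699050626484386 59.05555869301679 [-1.33084421  1.75392529  0.1153883  -1.09839699]
26 [214. 344.] [621. 291.] [600. 168.]
29 [205. 338.] [626. 295.] [602. 169.]
32 [196. 332.] [630. 298.] [604. 170.]
35 [187. 325.] [635. 301.] [605. 171.]
tip in well [ 1.  -2.6 73.3] axis in well [ 0.006 -0.     1.   ]
```

Tilt measures 31.7° and the tip is on the bore axis within 3 mm (scene tip (210,191), side collar (321,199)). Next: approach to about 8 mm above the mouth.

```bash
python3 -m creep '[{"translation":[-9,2.5,16],"roll":0,"gripper":10},{"translation":[-18,2.5,31],"roll":0,"gripper":10},{"translation":[-27,2.5,45],"roll":0,"gripper":10},{"translation":[-33.5,2.5,55.5],"roll":0,"gripper":10},{"translation":[-33.5,2.5,55.5],"roll":0,"gripper":10}]' 55
cat > tip.py <<'E'
from well import *
o=telemetry.get_obs();M=R.from_quat(o["tool_rot"]).as_matrix();G=np.array(o["position"])
p=np.load("well.npy");W,oo=frame(*p[:3],.16);a=M@np.array([np.sin(.555),0,-np.cos(.555)])
print("tip in well if unslipped",(W.T@(G-a*.1593-oo)*1000).round(1),"G",(W.T@(G-oo)*1000).round(1),"F well",(W.T@np.array(o["ft_force"])).round(1),"F",np.round(o["ft_force"],1),"t",round(o["time"],2),"w",round(o["grip_width"],4),"yaw",np.degrees(np.arctan2(M[1,0],M[0,0])).round(1))
E
python3 tip.py
python3 - <<'E'
from h import *
s=viewer.camera("scene")[120:260,130:260];d=viewer.camera("side")[190:330,270:400]
cv2.imwrite("pics/t4.png",np.hstack([cv2.resize(i,None,fx=3,fy=3,interpolation=cv2.INTER_CUBIC) for i in (s,d)]))
E
```

```text
time: 7.8
position: [0.6192, -0.0143, 0.3004]
tool_rot: [0.625, 0.78, -0.001, -0.002]
ft_force: [-0.2, -0.1, -1.6]
grip_width: 0.021
grip_force: 55.0
tip in well if unslipped [ 0.1 -1.7  5.7] G [  0.9  -1.1 165. ] F well [-0.8 -0.2 -1.3] F [-0.2 -0.1 -1.6] t 7.8 w 0.021 yaw 102.6
```

View pics/t4.png

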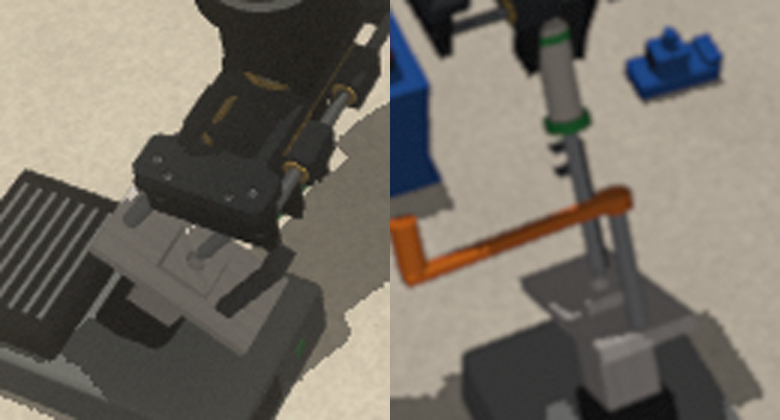

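The tip sits just above the hole (scene crop (195,258), side crop (600,275)), so I'll insert along the bore in steps.

```bash
python3 -m creep '[{"translation":[-2.5,1,4],"roll":0,"gripper":10},{"translation":[-5.5,1,8.5],"roll":0,"gripper":10},{"translation":[-8,1,12.7],"roll":0,"gripper":10},{"translation":[-10.5,1,17],"roll":0,"gripper":10},{"translation":[-10.5,1,17],"roll":0,"gripper":10}]' 55
python3 tip.py
```

```text
time: 8.32
position: [0.6232, -0.0248, 0.2848]
tool_rot: [0.625, 0.78, -0.001, -0.001]
ft_force: [0.5, -0.2, -2.6]
grip_width: 0.0207
grip_force: 55.0
tip in well if unslipped [  1.5   0.3 -13.4] G [  2.1   0.6 145.9] F well [-1.2  0.5 -2.4] F [ 0.5 -0.2 -2.6] t 8.32 w 0.0207 yaw 102.6
```

```bash
python3 -m creep '[{"translation":[-4,0,7],"roll":0,"gripper":10},{"translation":[-9,0,15],"roll":0,"gripper":10},{"translation":[-14,0,23],"roll":0,"gripper":10},{"translation":[-18,0,29.5],"roll":0,"gripper":10},{"translation":[-18,0,29.5],"roll":0,"gripper":10}]' 55
python3 tip.py
```

```text
time: 8.73
position: [0.6273, -0.0432, 0.2543]
tool_rot: [0.626, 0.78, -0.001, -0.001]
ft_force: [-0.1, 0.7, -1.8]
grip_width: 0.021
grip_force: 55.0
tip in well if unslipped [  1.2   0.1 -49.3] G [  1.8   0.5 110. ] F well [-1.6  0.1 -1.2] F [-0.1  0.7 -1.8] t 8.73 w 0.021 yaw 102.5
```

```bash
python3 -m creep '[{"translation":[-3.5,0,5.5],"roll":0,"gripper":10},{"translation":[-7,0,11],"roll":0,"gripper":10},{"translation":[-10.5,0,17],"roll":0,"gripper":10},{"translation":[-13.5,0,21.5],"roll":0,"gripper":10},{"translation":[-13.5,0,21.5],"roll":0,"gripper":10}]' 60
python3 tip.py
python3 -m creep '[{"translation":[-2,0,3],"roll":0,"gripper":10},{"translation":[-4,0,6.5],"roll":0,"gripper":10},{"translation":[-6,0,10],"roll":0,"gripper":10},{"translation":[-7.5,0,12],"roll":0,"gripper":10},{"translation":[-7.5,0,12],"roll":0,"gripper":10}]' 60
python3 tip.py
```

```text
time: 9.15
position: [0.6303, -0.0559, 0.2336]
tool_rot: [0.625, 0.78, -0.001, -0.001]
ft_force: [-1.1, 0.1, -2.3]
grip_width: 0.0208
grip_force: 60.0
tip in well if unslipped [  1.4   0.5 -73.7] G [ 2.   0.7 85.6] F well [-1.5 -1.  -1.8] F [-1.1  0.1 -2.3] t 9.15 w 0.0208 yaw 102.6
time: 9.57
position: [0.6319, -0.0614, 0.2238]
tool_rot: [0.625, 0.78, 0.001, -0.001]
ft_force: [-4.1, 4.0, 3.1]
grip_width: 0.0209
grip_force: 60.0
tip in well if unslipped [  0.7   1.1 -85. ] G [ 1.6  1.1 74.3] F well [-2.4 -3.1  5.1] F [-4.1  4.   3.1] t 9.57 w 0.0209 yaw 102.6
```

```bash
python3 -m creep '[{"translation":[-1.5,-0.5,2.5],"roll":0,"gripper":10},{"translation":[-3,-0.5,5],"roll":0,"gripper":10},{"translation":[-4.5,-0.5,7.5],"roll":0,"gripper":10},{"translation":[-6,-0.5,10],"roll":0,"gripper":10},{"translation":[-6,-0.5,10],"roll":0,"gripper":10}]' 60
python3 tip.py
python3 -m creep '[{"translation":[-0.5,0,1],"roll":0,"gripper":10},{"translation":[-1,0,2],"roll":0,"gripper":10},{"translation":[-1.5,0,2.5],"roll":0,"gripper":10},{"translation":[-1.5,0,2.5],"roll":0,"gripper":10}]' 60
python3 tip.py
```

```text
time: 9.98
position: [0.6331, -0.0674, 0.214]
tool_rot: [0.625, 0.78, 0.001, -0.0]
ft_force: [-3.3, 4.2, 3.5]
grip_width: 0.0208
grip_force: 60.0
tip in well if unslipped [  0.8   1.1 -96.6] G [ 1.6  0.9 62.7] F well [-2.2 -2.3  5.5] F [-3.3  4.2  3.5] t 9.98 w 0.0208 yaw 102.6
time: 10.32
position: [0.6334, -0.0687, 0.2117]
tool_rot: [0.625, 0.78, 0.001, -0.0]
ft_force: [-2.6, 4.6, 5.0]
grip_width: 0.0207
grip_force: 60.0
tip in well if unslipped [  0.7   1.1 -99.2] G [ 1.5  0.9 60.1] F well [-1.6 -1.6  6.9] F [-2.6  4.6  5. ] t 10.32 w 0.0207 yaw 102.6
```

Nearly home. I'll push until the collar stop shows as a force rise.

```bash
python3 -m creep '[{"translation":[-0.5,0,1],"roll":0,"gripper":10},{"translation":[-1,0,1.7],"roll":0,"gripper":10},{"translation":[-1,0,1.7],"roll":0,"gripper":10}]' 60
python3 tip.py
python3 -m creep '[{"translation":[-0.5,0,1],"roll":0,"gripper":10},{"translation":[-1,0,1.7],"roll":0,"gripper":10},{"translation":[-1,0,1.7],"roll":0,"gripper":10}]' 60
python3 tip.py
```

```text
time: 10.57
position: [0.6334, -0.0687, 0.2117]
tool_rot: [0.625, 0.78, 0.001, -0.001]
ft_force: [-5.7, 7.1, 12.7]
grip_width: 0.0209
grip_force: 60.0
tip in well if unslipped [  0.5   1.1 -99.3] G [ 1.5  0.9 60. ] F well [-0.2 -4.  15.1] F [-5.7  7.1 12.7] t 10.57 w 0.0209 yaw 102.6
time: 10.82
position: [0.6335, -0.0688, 0.2117]
tool_rot: [0.625, 0.78, 0.002, -0.001]
ft_force: [-9.0, 10.0, 19.7]
grip_width: 0.0207
grip_force: 60.0
tip in well if unslipped [  0.3   1.2 -99.4] G [ 1.6  1.  59.9] F well [ 0.5 -6.6 22.9] F [-9.  10.  19.7] t 10.82 w 0.0207 yaw 102.6
```

Force rose to 23 N with no further motion, so the collar is on the mouth. Next: ease off the press, open, and check that the probe stays before withdrawing straight up.

```bash
python3 -m creep '[{"translation":[1,0,-1.7],"roll":0,"gripper":10},{"translation":[1.5,0,-2.5],"roll":0,"gripper":10},{"translation":[1.5,0,-2.5],"roll":0,"gripper":50},{"translation":[1.5,0,-2.5],"roll":0,"gripper":50},{"translation":[1.5,0,-2.5],"roll":0,"gripper":50}]'
python3 -m creep '[{"translation":[0,0,0],"roll":0,"gripper":50},{"translation":[0,0,0],"roll":0,"gripper":50},{"translation":[0,0,0],"roll":0,"gripper":50}]'
python3 tip.py
python3 -m creep '[{"translation":[0,0,-15],"roll":0,"gripper":50},{"translation":[0,0,-40],"roll":0,"gripper":50},{"translation":[0,0,-75],"roll":0,"gripper":50},{"translation":[0,0,-110],"roll":0,"gripper":50},{"translation":[0,0,-110],"roll":0,"gripper":50}]'
python3 tip.py
```

```text
time: 11.23
position: [0.6348, -0.0712, 0.2103]
tool_rot: [0.625, 0.781, 0.0, 0.002]
ft_force: [-0.4, 0.0, -0.3]
grip_width: 0.0338
grip_force: 0.0
time: 11.48
position: [0.6338, -0.0708, 0.2094]
tool_rot: [0.625, 0.78, -0.0, 0.0]
ft_force: [-0.5, 0.4, 0.4]
grip_width: 0.048
grip_force: 0.0
tip in well if unslipped [   1.6    0.9 -102.4] G [ 2.1  0.9 56.9] F well [-0.2 -0.4  0.6] F [-0.5  0.4  0.4] t 11.48 w 0.048 yaw 102.6
time: 11.9
position: [0.6376, -0.0717, 0.3278]
tool_rot: [0.625, 0.78, 0.003, 0.007]
ft_force: [1.7, 0.2, 0.2]
grip_width: 0.0498
grip_force: 0.0
tip in well if unslipped [67.   6.3 -2.8] G [ 66.3   4.4 156.5] F well [0.2 1.7 0. ] F [1.7 0.2 0.2] t 11.9 w 0.0498 yaw 102.6
```

```bash
cat > hk.py <<'E'
from well import *
p=np.load("well.npy");W,oo=frame(*p[:3],.16)
o=telemetry.get_obs();M=R.from_quat(o["tool_rot"]).as_matrix();G=np.array(o["position"])
left=np.array([-np.sin(p[2]),np.cos(p[2]),0]);away=np.array([np.cos(p[2]),np.sin(p[2]),0])
n=(left+away)/2**.5;f=(away-left)/2**.5   # push direction, face direction
def P(q,gap,zt=97):   # TCP to push knob
    K=W@np.array([50-127*np.cos(q),-127*np.sin(q),zt])/1000+oo
    return K-n*(.0195+gap/1000)-f*.005+[0,0,.019]
print("G",G.round(4),"F",np.round(o["ft_force"],1),"push",np.dot(o["ft_force"],n).round(1),"t",round(o["time"],2),"yaw",np.degrees(np.arctan2(M[1,0],M[0,0])).round(1))
E
python3 - <<'E'
from hk import *
print("pre shift",((P(1.615,25)-G)@M*1000).round(1),P(1.615,25))
M2=M@R.from_euler("z",45,degrees=True).as_matrix()
for q in (1.615,1.4,1.2,1,.8,.6,.4,.2,0,-.02): print(q,((P(q,0)-P(1.615,0))@M2*1000).round(1))
E
```

```text
G [ 0.6376 -0.0717  0.3278] F [1.7 0.2 0.2] push 1.1 t 11.9 yaw 102.6
pre shift [ -50.1 -166.8   35.2] [ 0.48632221 -0.15706596  0.29073056]
1.615 [0. 0. 0.]
1.4 [ 17.5 -15.3  14.3]
1.2 [ 36.9 -25.4  27.1]
1 [ 58.5 -30.9  39.1]
0.8 [ 81.5 -31.9  49.7]
0.6 [105.  -28.1  58.6]
0.4 [128.  -19.7  65.2]
0.2 [149.6  -7.1  69.5]
0 [168.9   9.2  71.1]
-0.02 [170.7  11.   71.2]
```

```bash
python3 -m creep '[{"translation":[-10,-20,-15],"roll":0,"gripper":0},{"translation":[-25,-55,-20],"roll":7,"gripper":0},{"translation":[-35,-90,-20],"roll":14,"gripper":0},{"translation":[-45,-125,-20],"roll":21,"gripper":0},{"translation":[-50,-160,-20],"roll":28,"gripper":0}]' 10
python3 -m creep '[{"translation":[-3,-6,0],"roll":7,"gripper":0},{"translation":[-3,-6,0],"roll":14,"gripper":0},{"translation":[-3,-6,0],"roll":17,"gripper":0},{"translation":[-3,-6,0],"roll":17,"gripper":0}]' 10
python3 - <<'E'
from hk import *
print("pre shift",((P(1.615,25)-G)@M*1000).round(1))
s=viewer.camera("scene")[110:260,130:260];d=viewer.camera("side")[190:340,260:390]
cv2.imwrite("pics/t5.png",np.hstack([cv2.resize(i,None,fx=3,fy=3,interpolation=cv2.INTER_CUBIC) for i in (s,d)]))
E
```

```text
time: 12.32
position: [0.4872, -0.1555, 0.3396]
tool_rot: [0.797, 0.604, -0.0, 0.001]
ft_force: [-0.1, -0.3, -0.3]
grip_width: 0.0243
grip_force: 0.0
time: 12.65
position: [0.4815, -0.1559, 0.3397]
tool_rot: [0.877, 0.481, 0.0, 0.0]
ft_force: [0.3, 0.2, -1.1]
grip_width: 0.0025
grip_force: 0.0
G [ 0.4815 -0.1559  0.3397] F [ 0.3  0.2 -1.1] push 0.3 t 12.65 yaw 57.5
pre shift [ 1.6  4.7 49. ]
```

View pics/t5.png

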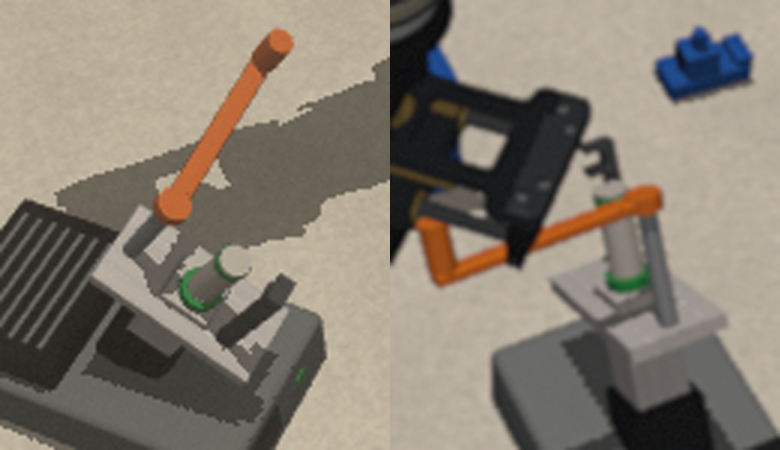

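The probe stands fully seated, with its green collar on the mouth (scene crop (205,285)). The hook is still open, its knob top at scene (224,124). Check the knob and lower beside it.

```bash
python3 - <<'E'
from hk import *
for q in (1.6,1.65): print(q,proj(W@np.array([50-127*np.cos(q),-127*np.sin(q),108])/1000+oo,cam("scene")))
for g in (0,65): print("probe axis",proj(W@np.array([0,0,g])/1000+oo,cam("scene")),"meas top",130+234/3,110+264/3)
E
python3 -m creep '[{"translation":[1.5,4.5,20],"roll":0,"gripper":0},{"translation":[1.5,4.5,49],"roll":0,"gripper":0},{"translation":[1.5,4.5,49],"roll":0,"gripper":0},{"translation":[1.5,4.5,49],"roll":0,"gripper":0}]' 10
python3 - <<'E'
from hk import *
print("to contact",((P(1.615,0)-G)@M*1000).round(1))
E
```

```text
G [ 0.4818 -0.1556  0.3396] F [ 0.4 -0.4 -0.2] push -0.1 t 12.75 yaw 57.7
1.6 [[223.34424061 123.44589521]]
1.65 [[220.61290264 121.5328229 ]]
probe axis [[194.92403642 206.36621185]] meas top 208.0 198.0
probe axis [[206.84305638 195.74457576]] meas top 208.0 198.0
time: 13.08
position: [0.4856, -0.1559, 0.2895]
tool_rot: [0.876, 0.482, -0.001, -0.002]
ft_force: [-0.6, -0.1, 0.4]
grip_width: 0.0003
grip_force: 0.0
G [ 0.4856 -0.1559  0.2895] F [-0.6 -0.1  0.4] push -0.4 t 13.08 yaw 57.7
to contact [24.4  1.3 -1.2]
```

```bash
python3 -m creep '[{"translation":[12,1,-1],"roll":0,"gripper":0},{"translation":[20,1,-1],"roll":0,"gripper":0},{"translation":[25,1,-1],"roll":0,"gripper":0},{"translation":[34,-7,6],"roll":0,"gripper":0},{"translation":[42.5,-14,13],"roll":0,"gripper":0}]' 10
python3 - <<'E'
from hk import *
print("to q1.4",((P(1.4,0)-G)@M*1000).round(1),"next",((P(1,0)-G)@M*1000).round(1))
viewer.camera("scene");print([(np.round(r["bbox"]).tolist(),round(r["p"],2)) for r in viewer.recognise("scene","hook_knob")])
for q in (1.6,1.4): print(proj(W@np.array([50-127*np.cos(q),-127*np.sin(q),108])/1000+oo,cam("scene")).round(0))
E
```

```text
time: 13.5
position: [0.4977, -0.1124, 0.2781]
tool_rot: [0.876, 0.482, 0.001, 0.001]
ft_force: [0.4, -1.2, 1.7]
grip_width: 0.0005
grip_force: 0.6
G [ 0.4977 -0.1124  0.2781] F [ 0.4 -1.2  1.7] push -0.8 t 13.5 yaw 57.6
to q1.4 [-1.3 -0.7  1.8] next [ 39.8 -16.   26.7]
[([184.0, 130.0, 52.0, 55.0], 0.67), ([160.0, 128.0, 78.0, 110.0], 0.39)]
[[223. 123.]]
[[233. 132.]]
```

```bash
python3 -m creep '[{"translation":[8,-7,8],"roll":0,"gripper":0},{"translation":[18,-11,15],"roll":0,"gripper":0},{"translation":[29,-14,21],"roll":0,"gripper":0},{"translation":[40,-16,27],"roll":0,"gripper":0},{"translation":[51,-17,32],"roll":0,"gripper":0}]' 10
python3 -m creep '[{"translation":[12,0,5],"roll":0,"gripper":0},{"translation":[24,1,10],"roll":0,"gripper":0},{"translation":[36,4,14],"roll":0,"gripper":0},{"translation":[47,8,18],"roll":0,"gripper":0},{"translation":[58,12,20],"roll":0,"gripper":0}]' 10
python3 - <<'E'
from hk import *
for q in (.4,.3,.2,.1,0): print(q,((P(q,0)-G)@M*1000).round(1))
viewer.camera("scene");print([(np.round(r["bbox"]).tolist(),round(r["p"],2)) for r in viewer.recognise("scene","hook_knob")])
for q in (.6,.4,.2,0): print(proj(W@np.array([50-127*np.cos(q),-127*np.sin(q),108])/1000+oo,cam("scene")).round(0))
E
```

```text
time: 14.02
position: [0.5094, -0.0594, 0.2443]
tool_rot: [0.876, 0.482, -0.001, -0.001]
ft_force: [-1.9, -0.5, -0.9]
grip_width: 0.0005
grip_force: 0.8
time: 14.43
position: [0.5526, -0.0176, 0.225]
tool_rot: [0.876, 0.482, -0.0, 0.0]
ft_force: [-1.1, -2.7, 0.1]
grip_width: 0.0003
grip_force: 0.7
G [ 0.5526 -0.0176  0.225 ] F [-1.1 -2.7  0.1] push -2.8 t 14.43 yaw 57.6
0.4 [-0.  -0.  -0.8]
0.3 [11.   5.8  1.5]
0.2 [21.6 12.6  3.2]
0.1 [31.6 20.4  4.2]
0 [41.  29.   4.6]
[([183.0, 172.0, 76.0, 28.0], 0.88)]
[[256. 177.]]
[[256. 190.]]
[[254. 201.]]
[[249. 212.]]
```

Tracking well: hook at about 0.4 rad. Finish the closing.

```bash
python3 -m creep '[{"translation":[11,6,1],"roll":0,"gripper":0},{"translation":[21.5,12.5,3],"roll":0,"gripper":0},{"translation":[31.5,20.5,4],"roll":0,"gripper":0},{"translation":[37,25,4.5],"roll":0,"gripper":0},{"translation":[40,28,4.5],"roll":0,"gripper":0}]' 10
python3 -m creep '[{"translation":[1,1,0],"roll":0,"gripper":0},{"translation":[1,1,0],"roll":0,"gripper":0}]' 10
python3 - <<'E'
from hk import *
for q in (0,-.02): print(q,((P(q,0)-G)@M*1000).round(1))
E
```

```text
time: 14.95
position: [0.5974, 0.0002, 0.2213]
tool_rot: [0.876, 0.482, 0.0, 0.0]
ft_force: [-1.4, -0.3, -0.6]
grip_width: 0.0003
grip_force: 0.6
time: 15.12
position: [0.5982, 0.0004, 0.2213]
tool_rot: [0.876, 0.482, 0.0, 0.0]
ft_force: [-0.1, -0.0, 0.6]
grip_width: -0.0001
grip_force: 0.3
G [5.982e-01 4.000e-04 2.213e-01] F [-0.1 -0.   0.6] push -0.1 t 15.12 yaw 57.6
0 [1.4 0.2 0.8]
-0.02 [3.1 2.  0.8]
```

```bash
python3 -m creep '[{"translation":[1,1,0],"roll":0,"gripper":0},{"translation":[2,2,0],"roll":0,"gripper":0},{"translation":[2,2,0],"roll":0,"gripper":0}]' 10
python3 -m creep '[{"translation":[1,1,0],"roll":0,"gripper":0},{"translation":[2,2,0],"roll":0,"gripper":0},{"translation":[2,2,0],"roll":0,"gripper":0}]' 10
python3 - <<'E'
from hk import *
print(((P(0,0)-G)@M*1000).round(1))
E
```

```text
time: 15.37
position: [0.5996, 0.0008, 0.2211]
tool_rot: [0.876, 0.482, -0.001, -0.0]
ft_force: [-3.4, -2.3, 1.5]
grip_width: 0.0001
grip_force: 1.7
time: 15.62
position: [0.6005, 0.001, 0.2209]
tool_rot: [0.876, 0.482, -0.004, -0.001]
ft_force: [-8.0, -4.2, 4.3]
grip_width: 0.0007
grip_force: 3.9
G [0.6005 0.001  0.2209] F [-8.  -4.2  4.3] push -7.8 t 15.62 yaw 57.6
[-0.4 -1.5  0.4]
```

The force rose to about 10 N with almost no motion (turning the hook needs about 1.2 N), so it's on its stop. Back away and check.

```bash
python3 -m creep '[{"translation":[-10,-10,0],"roll":0,"gripper":0},{"translation":[-35,-20,-10],"roll":0,"gripper":0},{"translation":[-60,-30,-40],"roll":0,"gripper":0},{"translation":[-80,-40,-75],"roll":0,"gripper":0},{"translation":[-100,-60,-110],"roll":0,"gripper":0}]' 10
python3 -m creep '[{"translation":[-40,-10,0],"roll":0,"gripper":0},{"translation":[-40,-10,0],"roll":0,"gripper":0},{"translation":[-40,-10,0],"roll":0,"gripper":0}]' 10
python3 - <<'E'
from hk import *
s=viewer.camera("scene")[110:260,130:280];d=viewer.camera("side")[190:340,260:390]
cv2.imwrite("pics/t6.png",np.hstack([cv2.resize(i,None,fx=2.8,fy=2.8,interpolation=cv2.INTER_CUBIC) for i in (s,d)]))
for c,x,y,ox in (("scene",130,110,0),("side",260,190,420)):
  for q in (0,.1): print(c,q,((proj(W@np.array([50-127*np.cos(q),-127*np.sin(q),108])/1000+oo,cam(c))-(x,y))*2.8+(ox,0)).round(0))
E
```

```text
time: 16.03
position: [0.5019, -0.0511, 0.3298]
tool_rot: [0.877, 0.481, 0.001, 0.001]
ft_force: [-0.6, -0.8, 0.2]
grip_width: 0.0007
grip_force: 0.0
time: 16.28
position: [0.4711, -0.0791, 0.3295]
tool_rot: [0.877, 0.48, 0.001, 0.001]
ft_force: [0.6, -0.2, 0.4]
grip_width: 0.0004
grip_force: 0.0
G [ 0.4711 -0.0791  0.3295] F [ 0.6 -0.2  0.4] push 0.2 t 16.28 yaw 57.4
scene 0 [[333. 286.]]
scene 0.1 [[340. 271.]]
side 0 [[569.  87.]]
side 0.1 [[553.  92.]]
```

View pics/t6.png

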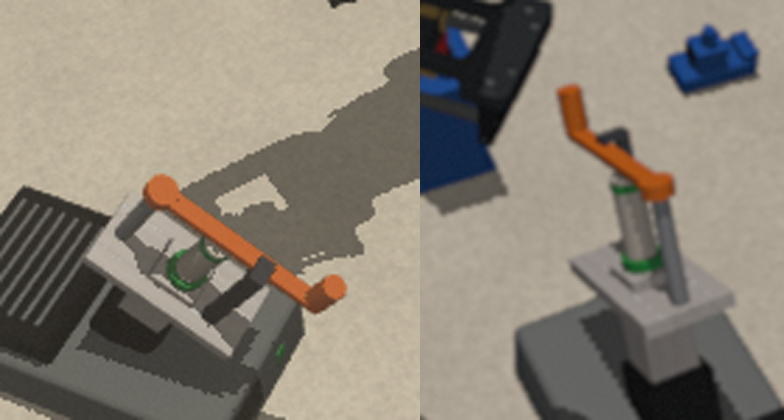

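The knob top is at scene crop (333,287) and side crop (569,90), where q = 0 predicts (333,286) and (569,87). The arm lies in the catch over the seated probe, and the robot is clear.

```bash
python3 -c "
from rig import hand_in; print(hand_in())"
```

```text
the job is handed in; nothing more can be done
None
```

The probe is fully seated in the well, the hook is closed in its catch over it, and the robot is clear; I handed the job in at about 16 s, with no verdict shown. The scriber, reamer and boat were not touched, but the purple look-alike was found lying on the table partway through, and I don't know why it fell.

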